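Hold the disc collar on the spindle flat of a stone-polishing lap

TASK

Refit the brass collar to the bead-polishing lap: with a light pinch feel for the two set-screw flats on the bare spindle and turn it until a flat faces the front of the machine, where the pan is open. Then put the collar over the spindle with its set screw facing front, on that flat, press it fully down against the spring washer without forcing it, and finish while still gripping it and holding it down there, so that I can tighten the screw. Leave the other things on the bench where they are.

Things in the scene. Friction and masses are not known exactly. Their poses are not given: they have to be found in the camera images.
- lap: stone-polishing lap, disc taken off, fixed: white housing 235 x 205 mm, deck 80 mm high, on it a black splash pan (wall 93 mm from the spindle, top 105 mm above the bench, open 70 degrees in front). Origin on the spindle's axis at bench height, z up; front (dial, red switch, pan's opening) along its own -x. Its bare vertical spindle must take no more than 30 N from the fingers (both summed)
- spindle_top (a point): centre of the bare steel spindle's top, 133 mm above the bench; axes as the lap's. Spindle 20 mm round, two opposite flats full length, 14 mm wide, 14 mm across. Turns either way past a full turn, drag 0.06 N m, stays where left. Angle of the flats random, at first over 30 degrees off the front, not reported: feel it (pinch is 14 mm wide square on the flats, 20 mm on the round) or see it
- seat (a point): point on the spindle's axis 92 mm above the bench, axes as the lap's: the collar's underside comes here when fully down. Below it a boss 36 mm across, top 90 mm high; on it a brass spring washer 34 mm across, top 95 mm high when free, which yields 3 mm: starts at 5 N, at its stop by 8 N, and lifts the collar again when let go
- collar: loose brass shaft collar, 44 mm outer diameter, 26 mm high, 21.6 mm bore right through (2 mm chamfer below), 0.14 to 0.28 kg, standing upright on a blue bead mat 4 mm thick. Origin at the centre of its underside, z up along the bore; its one dark set screw points out along its own -x. It must not be pushed on the lap with more than 40 N
- screw_end (a point): outer end of the 8 mm set screw, 32 mm from the collar's axis (10 mm proud of the rim), 14 mm above its underside. Inside, its 6 mm wide point stands 3 mm into the bore, to 7.7 mm from the axis, so the collar goes down the spindle only with the screw over a flat, within about 10 degrees
- disc: aluminium polishing disc with dark red felt, 150 mm diameter, 8 mm thick, lying loose on the bench; origin at the centre of its underside; to be left alone
- bead_box: clear bead box with orange rim, 185 x 125 x 40 mm, open on top, loose; origin at the centre of its underside; to be left alone
- pliers: pliers with blue handles, about 145 mm long, lying loose, jaws along +x; origin near the pivot at bench height; to be left alone
Not all that is in view belongs to the job. Of the things that look like the collar, take the one that is farthest to the robot's right at the start.

How it is judged:
On the way:
1. the bare spindle is pinched between the fingers, the collar still on its mat (contact force between the fingers and lap above 1 N and horizontal distance between the grasp point and spindle_top below 0.015 m and distance of collar from where it was at the start of the episode below 0.02 m), for 0.2 s.
At the end, for the whole second after the job is handed in: Collar upright on the spindle (within 2.5 mm and 0.06 rad), pressed to within 1.3 mm of the washer's stop, its set screw facing the lap's front within about 14 degrees; still gripped (over 2 N) and held down (over 4 N on the lap), at rest (z of collar in the frame of seat between -0.002 and 0.0013 m and horizontal distance between collar and seat below 0.0025 m and angle between collar's own z axis and vertical below 0.06 rad and x of screw_end in the frame of seat below -0.02 m and y of screw_end in the frame of seat between -0.008 and 0.008 m and contact force between the fingers and collar above 2 N and contact force between collar and lap above 4 N and linear speed of collar below 0.01 m/s); the arm keeps its last pose, push and grip.
It fails at once if the fingers bear on the lap or squeeze its spindle with more than 30 N (contact force between the fingers and lap above 30 N).
It fails at once if the collar is forced on the spindle with more than 40 N (contact force between collar and lap above 40 N).
It fails at once if the collar is put on with its screw turned more than about 37 degrees from the front (horizontal distance between collar and seat below 0.006 m and z of collar in the frame of seat below 0.022 m and x of screw_end in the frame of seat above -0.0256 m).
It fails at once if a bystander is moved by more than 15 mm (distance of any of disc, bead_box, pliers from where it was at the start of the episode above 0.015 m).
It also fails if it takes over 72 s, if anything falls off the work surface, if the arm or the gripper's body presses on something with over 40 N, if the wrist force passes 120 N, or if a joint passes its speed limit or range.

ROBOT

A 6-joint arm with a two-finger parallel gripper is mounted at the origin on the work surface. World frame = base frame: x ahead of the robot, y to its left, z up, the work surface at z = 0. Lengths are in m, angles in rad, forces in N, time in s.
With the tool pointing down it reaches from about 0.3 to 0.875 m from the base axis. Payload 4.2 kg.
Tool frame: the origin (TCP) lies midway between the tips of the shut fingers; the grasp point (between the pads) lies 19 mm behind it; z points along the fingers, y is the line along which they close (so a half turn about z gives the same grasp; the last joint's range is limited). The gripper opens to 85 mm and grips with 20 to 120 N. Pads are 22 mm wide; open, the fingers measure 114 mm over their backs; the gripper's body (76 mm by 85 mm) begins 54 mm behind the grasp point. The pads swing forward as they close: fully open they stand 13 mm farther back than shut.
Start: joints at [1.26, 0.32, 1.565, -0, 1.257, -0.02], TCP at [0.165, 0.551, 0.231] pointing down, gripper open.
Joint ranges: [-3.11, 3.11], [-0.84, 2.01], [0.21, 2.61], [-1.34, 4.49], [0.05, 2.63], [-2.56, 2.56]. Speed limits (rad/s): [2.57, 2.57, 3.14, 3.14, 3.14, 3.14].

INTERFACE

Orientations are given as a unit quaternion [x, y, z, w].
In Python, from workcell import robot, vision, spotter gives the robot as it stands.
- The arm moves only by the tool send_rows, never from a script. Its arguments are lists of equal length, an entry for each row: "slide": the shift along the tool's x, y, z in units of 0.05 m (1.0 is 0.05 m), a list of three; "rotation": the turn, a rotation vector about the tool's x, y, z in units of 0.08 rad (1.0 is 0.08 rad), a list of three. A call has 1 to 12 rows; each row shifts and turns the commanded pose from where the row before left it, along the tool's axes as they then stand; what a row does not reach is not made up. A row lasts 1/8 s, in which the tool goes at most 62.5 mm and 10.7 degrees, less where a joint would pass 70% of its speed; a pose out of reach is approached as far as the arm can. A call with a number of a shift or a turn outside -1 to 1 is refused whole. A call with a gripper value outside its range is refused whole. "hand" is the closure, from 0 (fully open) to 1 (shut), set as the call begins (left out, the last holds). The fingers move at their own pace and stop on an object; "grip_force" is the grip in N (left out, the last holds). Time passes only in rows, so rows that do not move let the fingers close. It gives the time, the measured TCP pose, the force, the opening and the grip force at its end, in the units of the state.
- robot.state(): the state, without advancing time (a new reading comes with each control period).
- vision.snapshot(name): name is "side" or "top"; returns a dict with "color" (400x640x3 uint8, red, green, blue), "depth" (400x640 float32, m along the optical axis (not along the pixel's ray), 0 where there is no reading), "intrinsics" (3x3 intrinsics, pixels), "origin" and "attitude" of the camera in the world. Camera axes: x right, y down, z forward; pixel columns grow to the right and rows downward; lengths in m; the calibration is good to about 2 mm. A picture is of the moment at which its call begins.
- robot.close_job(): hands the job in; it is judged then, once.
Trained networks look in the newest picture that a camera, given by its name, has taken for a name from the list of things; names that differ only in an ending like _2 or _b are one class to them, and where a whole thing is asked for, a point or a joint stands for the part that bears it (a point fixed in the world has none). Each returns a list of dicts, best first, with "conf" (0 to 1); they miss things now and then, are a little off and sometimes report something else, mostly with a low value. They report only what shows in the picture. A call takes as long as a camera call. They do not tell look-alikes from the thing itself.
- spotter.find_in(camera, name): "centre" ([x, y, z] in m, in world coordinates, good to about 4 mm: the middle of the surface that is visible of it).
- spotter.regions_of(camera, name): "mask" (400x640 bool, what is visible of it).
The state is a dict: "t": time; "joint_pos": joint angles; "joint_velocities": joint speeds; "tau": joint torques, N m; "eef_pos": TCP position; "ee_rot": TCP orientation; "ft_force": force on the tool from outside, world axes, zero at the start; "torque": the same for the moment, N m; "grip_width": finger opening in m; "grip_force": force on a finger pad.
Only numpy, scipy, OpenCV 4.12 (cv2) and the standard library are available. Lean on these libraries where they do the work, as an engineer would, in place of code of your own. Each camera call takes 0.05 s, during which the arm holds its last target. There are 200 camera calls.

## Working session

There is one attempt and no reset: what is moved stays moved. The work goes in short steps, Python scripts to look and compute and a tool call to move; the robot and the scene stay as the last step left them, time stands still between calls to the robot, and variables do not carry over. Pictures are saved under pics/ and viewed, at most 10 in all, crops included, and the job is handed in when it is done.

Besides the shell and the picture viewer there is one more tool, called after "Call:" in YAML: its name, and indented under it one key for each argument. send_rows: Moves the arm, as the interface text tells. Shifts and turns lie within -1 to 1; 1 stands for 0.05 m of shift or 0.08 rad of turn. Its arguments: {"type":"object","properties":{"slide":{"type":"array","items":{"type":"array","items":{"type":"number"}}},"rotation":{"type":"array","items":{"type":"array","items":{"type":"number"}}},"hand":{"type":"number"},"grip_force":{"type":"number"}},"required":["slide","rotation"]}

```bash
mkdir -p pics; cat > h.py <<'E'
from workcell import robot, vision, spotter
import numpy as np, cv2
from scipy.spatial.transform import Rotation as R
def snap(n): return vision.snapshot(n)
def camR(s):
    a=np.array(s["attitude"]); return a if a.shape==(3,3) else R.from_quat(a).as_matrix()
def cloud(s):
    K=np.array(s["intrinsics"]);d=s["depth"];v,u=np.mgrid[0:400,0:640]
    p=np.stack([(u-K[0,2])/K[0,0]*d,(v-K[1,2])/K[1,1]*d,d],-1)
    w=p@camR(s).T+np.array(s["origin"]); w[d==0]=np.nan; return w
def proj(s,p):
    K=np.array(s["intrinsics"]);c=(np.asarray(p)-s["origin"])@camR(s);q=c@K.T;return q[...,:2]/q[...,2:]
def save(s,f): cv2.imwrite("pics/"+f,s["color"][:,:,::-1])
E
python3 - <<'E'
from h import *
ims=[]
for n in ["side","top"]:
    s=snap(n); print(n,s["origin"],np.round(s["attitude"],3),s["intrinsics"])
    ims.append(s["color"]); np.savez(n+".npz",**s)
    for o in ["collar","lap","screw_end","spindle_top","disc","bead_box","pliers"]:
        for r in spotter.find_in(n,o): print(o,np.round(r["centre"],3),round(r["conf"],2),np.round(proj(s,r["centre"])))
    save(s,n+"0.png")
print(robot.state())
E
```

```text
side [0.26717795 0.54938406 0.86592963] [-0.24   0.909 -0.327  0.091] [[402.39371694   0.         320.92274208]
 [  0.         402.39371694 201.20460298]
 [  0.           0.           1.        ]]
collar [0.518 0.166 0.026] 0.76 [312. 281.]
collar [0.685 0.26  0.031] 0.75 [230. 279.]
collar [0.58  0.348 0.023] 0.65 [244. 335.]
collar [0.458 0.371 0.027] 0.58 [286. 373.]
lap [ 0.458 -0.164  0.081] 0.91 [395. 183.]
screw_end [0.523 0.173 0.03 ] 0.86 [309. 281.]
screw_end [0.582 0.344 0.025] 0.8 [244. 332.]
screw_end [0.684 0.259 0.029] 0.74 [231. 280.]
screw_end [0.457 0.369 0.026] 0.59 [287. 373.]
disc [0.744 0.017 0.005] 0.68 [269. 206.]
pliers [0.59  0.438 0.012] 0.94 [214. 372.]
top [ 0.53898091 -0.00167997  1.08498793] [-0.705  0.708 -0.026  0.032] [[381.79834614   0.         319.8927686 ]
 [  0.         381.79834614 189.28101522]
 [  0.           0.           1.        ]]
collar [0.52  0.166 0.034] 0.78 [262. 228.]
collar [ 0.605 -0.432  0.013] 0.73 [476. 197.]
collar [0.687 0.255 0.024] 0.6 [231. 168.]
collar [0.583 0.339 0.025] 0.59 [200. 206.]
collar [0.46  0.365 0.025] 0.58 [
[... 514 characters left out ...]
[168. 206.]
{'t': 0.8, 'joint_pos': array([ 1.25997695e+00,  3.19572992e-01,  1.56445846e+00, -1.16151140e-05,
        1.25737800e+00, -1.99710922e-02]), 'joint_velocities': array([ 0.0004041 ,  0.00047941, -0.00124334,  0.00087863, -0.00042309,
        0.00057206]), 'tau': array([ 8.85051377e-04, -4.15358984e+01, -2.34411085e+01, -1.47123055e-04,
        1.26237369e-04, -5.03409581e-08]), 'eef_pos': array([0.16488828, 0.55089096, 0.23136963]), 'ee_rot': array([1.44910334e-01, 9.89444787e-01, 8.94382672e-05, 2.05302881e-05]), 'ft_force': array([ 0.97517305, -0.38170096, -0.40812957]), 'torque': array([0.05307385, 0.02260149, 0.04415528]), 'grip_force': 0.0, 'grip_width': 0.08545874320269091}
```

View images.

View pics/side0.png

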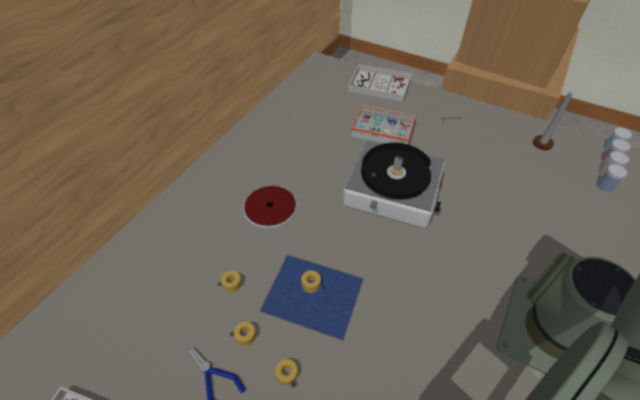

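View pics/top0.png

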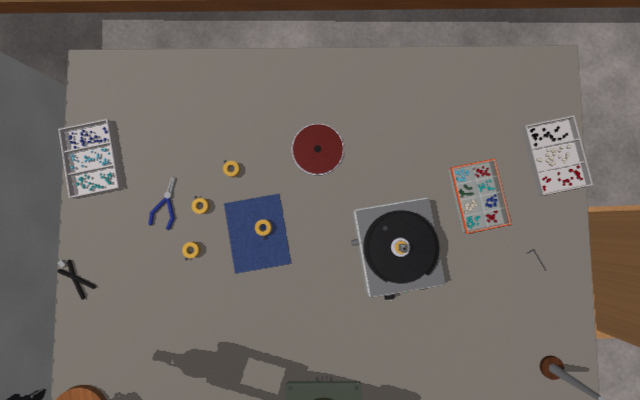

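Candidates for the collar (top view): mat (262,228), (231,168), (200,206), (190,250). The one on the blue mat is farthest right. The lap is at (400,247), with dial and red switch toward the robot. Next, close crops and measurements.

```bash
python3 - <<'E'
from h import *
T=dict(np.load("top.npz"));S=dict(np.load("side.npz"))
c=lambda s,u,v,h,z:cv2.resize(s["color"][v-h:v+h,u-h:u+h,::-1],(400,300) if 0 else (300,300),interpolation=cv2.INTER_CUBIC)
img=np.vstack([np.hstack([c(T,400,247,52,1),c(T,262,228,18,1)]),np.hstack([c(S,396,172,40,1),c(S,312,281,20,1)])])
cv2.imwrite("pics/crops.png",img)
for n,s in (("top",T),("side",S)):
    w=cloud(s);x,y,z=w[...,0],w[...,1],w[...,2]
    near=(abs(x-.47)<.2)&(abs(y+.2)<.2)
    m=near&(z>.118)&(z<.145); print(n,"spindle pts",m.sum(),np.nanmean(w[m],0),np.nanmedian(z[m]))
    # housing deck outline
    m=near&(z>.074)&(z<.112)
    m=cv2.morphologyEx(m.astype(np.uint8),cv2.MORPH_OPEN,np.ones((3,3)))>0
    r=cv2.minAreaRect(w[m][:,:2].astype(np.float32)*1000); print("housing",r)
    m=near&(z>.098)&(z<.112); p=w[m][:,:2]
    A=np.c_[2*p,np.ones(len(p))];q=np.linalg.lstsq(A,(p**2).sum(1),rcond=None)[0]
    print("pan wall circle",q[:2],np.sqrt(q[2]+q[0]**2+q[1]**2),len(p))
    a=np.degrees(np.arctan2(p[:,1]-q[1],p[:,0]-q[0]))%360;a.sort();g=np.diff(np.r_[a,a[0]+360]);i=g.argmax();print("gap",g[i],"mid",a[i]+g[i]/2)
    m=(abs(x-.52)<.04)&(abs(y-.166)<.04)&(z>.022)&(z<.04)
    p=w[m];print("collar top",len(p),np.nanmean(p,0),cv2.minEnclosingCircle(p[:,:2].astype(np.float32)*1000))
E
```

```text
top spindle pts 54 [ 0.47099774 -0.19860374  0.13219481] 0.13318394696363323
housing ((471.15716552734375, -200.22975158691406), (229.01736450195312, 197.64663696289062), 9.068685531616211)
pan wall circle [ 0.47173848 -0.19939982] 0.09098828520759328 391
gap 29.391901178203995 mid 207.8160714778772
collar top 164 [0.52180582 0.1655574  0.03054284] ((518.1218872070312, 166.6117706298828), 25.51264190673828)
side spindle pts 60 [ 0.47147831 -0.19636122  0.12852018] 0.1306576177335514
housing ((471.80706787109375, -199.28298950195312), (226.00860595703125, 200.97341918945312), 9.235973358154297)
pan wall circle [ 0.47273752 -0.19821688] 0.08976076429709721 461
gap 32.32467315157635 mid 206.54344430348985
collar top 237 [0.52208455 0.16754083 0.02924323] ((520.35107421875, 165.85293579101562), 24.883012771606445)
```

View pics/crops.png

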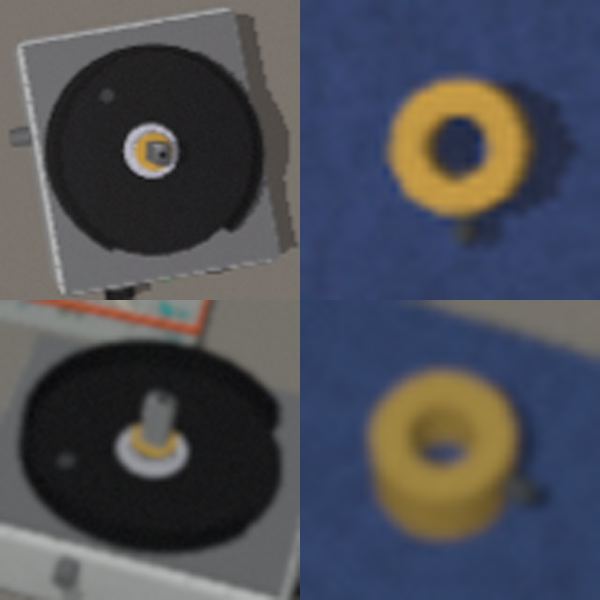

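Call:
send_rows:
  slide:
    - [-0.73,-0.9,0]
    - [-0.73,-0.9,0]
    - [-0.73,-0.9,0]
    - [-0.73,-0.9,0]
    - [-0.73,-0.9,0]
    - [-0.73,-0.9,0]
    - [-0.73,-0.9,0]
    - [-0.73,-0.9,0]
    - [-0.73,-0.9,0]
    - [-0.73,-0.9,0]
    - [-0.73,-0.9,0]
    - [-0.73,-0.9,0]
  rotation:
    - [0,0,0]
    - [0,0,0]
    - [0,0,0]
    - [0,0,0]
    - [0,0,0]
    - [0,0,0]
    - [0,0,0]
    - [0,0,0]
    - [0,0,0]
    - [0,0,0]
    - [0,0,0]
    - [0,0,0]
  hand: 0.4
  grip_force: 20

```text
t: 2.3
eef_pos: [0.4302, -0.094, 0.2316]
ee_rot: [0.145, 0.989, 0.0, 0.001]
ft_force: [0.7, 1.4, 0.0]
grip_width: 0.0514
grip_force: 0.0
```

```bash
cat >> h.py <<'E'
def to(p,yaw=None):
    s=robot.state();r=R.from_quat(s["ee_rot"]);M=r.as_matrix();y=np.degrees(np.arctan2(M[1,1],M[0,1]))
    print("t",s["t"],"pos",np.round(s["eef_pos"],4),"yaw",round(y,2),"tilt",np.round(M[:2,2],4),"F",np.round(s["ft_force"],1),"T",np.round(s["torque"],2),"w",round(s["grip_width"]*1000,2),"g",round(s["grip_force"],2),"j6",round(s["joint_pos"][5],2))
    d=(np.array(p)-s["eef_pos"])@M/0.05; print("units",np.round(d,3), "rot z", None if yaw is None else round(-np.radians(yaw-y)/0.08,2))
E
python3 -c "
from h import *
to([.472,-.199,.18])"
```

```text
t 2.3 pos [ 0.4302 -0.094   0.2316] yaw 73.3 tilt [0.0012 0.0002] F [0.7 1.4 0. ] T [-0.04 -0.08  0.01] w 51.39 g 0.0 j6 -1.52
units [-1.403 -1.771  1.033] rot z None
```

Call:
send_rows:
  slide:
    - [-0.7,-0.88,0.35]
    - [-0.7,-0.88,0.35]
    - [0,0,0.3]
    - [0,0,0.4]
    - [0,0,0]
  rotation:
    - [0,0,0]
    - [0,0,0]
    - [0,0,0]
    - [0,0,0]
    - [0,0,0]

```text
t: 2.92
eef_pos: [0.4701, -0.1952, 0.16]
ee_rot: [0.145, 0.989, 0.001, -0.002]
ft_force: [0.6, 0.5, -0.0]
grip_width: 0.0515
grip_force: 0.0
```

```bash
python3 - <<'E'
from h import *
to([.472,-.199,.103])
a=[]
for n,c in (("top",(400,247)),("side",(396,160))):
    s=snap(n); u,v=c; a.append(cv2.resize(s["color"][v-40:v+40,u-40:u+40,::-1],(400,400),interpolation=cv2.INTER_CUBIC))
cv2.imwrite("pics/above.png",np.hstack(a))
E
```

```text
t 2.925 pos [ 0.4701 -0.1952  0.16  ] yaw 73.36 tilt [-0.0036  0.002 ] F [ 0.6  0.5 -0. ] T [ 0.02  0.03 -0.  ] w 51.47 g 0.0 j6 -1.7
units [-0.063 -0.062  1.139] rot z None
```

View pics/above.png

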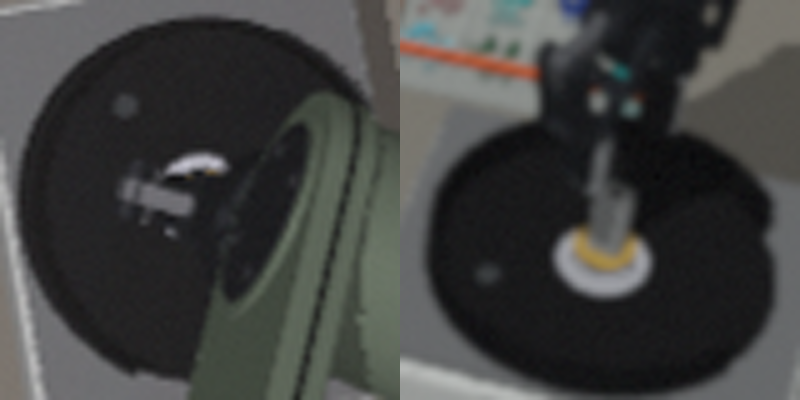

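The picture shows the fingers above the spindle: side view at crop (605,190), top view finger at (155,195). Now I descend.

Call:
send_rows:
  slide:
    - [-0.06,-0.06,0.3]
    - [0,0,0.3]
    - [0,0,0.3]
    - [0,0,0.25]
    - [0,0,0]
  rotation:
    - [0,0,0]
    - [0,0,0]
    - [0,0,0]
    - [0,0,0]
    - [0,0,0]

```text
t: 3.65
eef_pos: [0.4727, -0.1998, 0.1024]
ee_rot: [0.145, 0.989, 0.0, -0.001]
ft_force: [0.4, 0.8, 1.1]
grip_width: 0.0514
grip_force: 0.0
```

Call:
send_rows:
  slide:
    - [0,0,0]
    - [0,0,0]
    - [0,0,0]
  rotation:
    - [0,0,0]
    - [0,0,0]
    - [0,0,0]
  hand: 0.71

```text
t: 4.03
eef_pos: [0.4738, -0.2003, 0.1042]
ee_rot: [0.145, 0.989, -0.0, 0.0]
ft_force: [-0.1, 0.4, 0.0]
grip_width: 0.0245
grip_force: 0.0
```

Call:
send_rows:
  slide:
    - [0,0,0.04]
    - [0,0,0]
  rotation:
    - [0,0,0]
    - [0,0,0]
  hand: 0.74

```text
t: 4.28
eef_pos: [0.4734, -0.2001, 0.1017]
ee_rot: [0.145, 0.989, 0.0, -0.0]
ft_force: [-0.3, 0.1, -0.6]
grip_width: 0.0223
grip_force: 0.0
```

Call:
send_rows:
  slide:
    - [0,0,0]
    - [0,0,0]
  rotation:
    - [0,0,0]
    - [0,0,0]
  hand: 0.76

```text
t: 4.53
eef_pos: [0.4735, -0.2001, 0.1018]
ee_rot: [0.145, 0.989, 0.0, -0.0]
ft_force: [-0.1, 0.2, -1.2]
grip_width: 0.0206
grip_force: 0.1
```

Call:
send_rows:
  slide:
    - [0,0,0]
    - [0,0,0]
  rotation:
    - [0,0,0]
    - [0,0,0]
  hand: 0.77

```text
t: 4.78
eef_pos: [0.4734, -0.2004, 0.1018]
ee_rot: [0.145, 0.989, -0.0, -0.0]
ft_force: [-1.0, -1.7, 0.1]
grip_width: 0.0195
grip_force: 1.1
```

Call:
send_rows:
  slide:
    - [0,-0.015,0]
    - [0,0,0]
  rotation:
    - [0,0,0]
    - [0,0,0]
  hand: 0.78

```text
t: 5.03
eef_pos: [0.4733, -0.2009, 0.1018]
ee_rot: [0.145, 0.989, 0.0, 0.0]
ft_force: [-1.2, -1.0, 0.6]
grip_width: 0.0187
grip_force: 0.8
```

Call:
send_rows:
  slide:
    - [0,0,0]
    - [0,0,0]
  rotation:
    - [0,0,0]
    - [0,0,0]
  hand: 0.79

```text
t: 5.28
eef_pos: [0.4732, -0.2012, 0.1018]
ee_rot: [0.145, 0.989, -0.0, -0.0]
ft_force: [-2.0, -4.0, 1.0]
grip_width: 0.0179
grip_force: 2.0
```

Call:
send_rows:
  slide:
    - [0,-0.02,0]
    - [0,0,0]
  rotation:
    - [0,0,0]
    - [0,0,0]
  hand: 0.8

```text
t: 5.52
eef_pos: [0.4731, -0.2017, 0.1018]
ee_rot: [0.145, 0.989, 0.0, 0.0]
ft_force: [-0.9, -1.6, 1.1]
grip_width: 0.0169
grip_force: 1.0
```

Call:
send_rows:
  slide:
    - [0,-0.01,0]
    - [0,0,0]
  rotation:
    - [0,0,0]
    - [0,0,0]
  hand: 0.81

```text
t: 5.78
eef_pos: [0.473, -0.2019, 0.1018]
ee_rot: [0.145, 0.989, 0.0, 0.0]
ft_force: [0.3, 0.4, 2.6]
grip_width: 0.0165
grip_force: 7.6
```

```bash
python3 -c "
from h import *
to([.472,-.199,.103])"
```

```text
t 5.775 pos [ 0.473  -0.2019  0.1018] yaw 73.33 tilt [0.0003 0.0008] F [0.3 0.4 2.6] T [0.07 0.1  0.09] w 16.53 g 7.63 j6 -1.71
units [ 0.036  0.049 -0.023] rot z None
```

Call:
send_rows:
  slide:
    - [0,0,0]
    - [0,0,0]
  rotation:
    - [0,0,0.5]
    - [0,0,0.5]
  hand: 0.805

```text
t: 6.02
eef_pos: [0.473, -0.202, 0.1018]
ee_rot: [0.185, 0.983, 0.0, 0.0]
ft_force: [-0.6, -0.8, 1.6]
grip_width: 0.0171
grip_force: 3.8
```

```bash
python3 -c "
from h import *
to([.472,-.199,.103])"
```

```text
t 6.025 pos [ 0.473  -0.202   0.1018] yaw 68.68 tilt [0.0003 0.0004] F [-0.6 -0.8  1.6] T [-0.09  0.11  0.07] w 17.05 g 3.79 j6 -1.63
units [ 0.04   0.05  -0.023] rot z None
```

Call:
send_rows:
  slide:
    - [0,0,0]
    - [0,0,0]
    - [0,0,0]
    - [0,0,0]
    - [0,0,0]
  rotation:
    - [0,0,-0.85]
    - [0,0,-0.85]
    - [0,0,-0.85]
    - [0,0,-0.8]
    - [0,0,0]
  hand: 0.8

```text
t: 6.65
eef_pos: [0.4729, -0.202, 0.1016]
ee_rot: [0.052, 0.999, 0.0, -0.0]
ft_force: [0.1, 0.4, 0.1]
grip_width: 0.0168
grip_force: 0.0
```

Call:
send_rows:
  slide:
    - [0,0,0]
    - [0,0,0]
  rotation:
    - [0,0,0]
    - [0,0,0]
  hand: 0.82

```text
t: 6.9
eef_pos: [0.4729, -0.202, 0.1017]
ee_rot: [0.052, 0.999, 0.0, 0.0]
ft_force: [1.7, 0.9, -0.5]
grip_width: 0.0154
grip_force: 0.5
```

```bash
python3 -c "
from h import *
to([.472,-.199,.103])"
```

```text
t 6.9 pos [ 0.4729 -0.202   0.1017] yaw 84.07 tilt [0.0001 0.0006] F [ 1.7  0.9 -0.5] T [ 0.11 -0.13  0.  ] w 15.41 g 0.53 j6 -1.89
units [ 0.025  0.058 -0.026] rot z None
```

Call:
send_rows:
  slide:
    - [0,0,0]
    - [0,0,0]
  rotation:
    - [0,0,0]
    - [0,0,0]
  hand: 0.83

```text
t: 7.15
eef_pos: [0.4729, -0.2017, 0.1017]
ee_rot: [0.052, 0.999, 0.001, 0.0]
ft_force: [1.2, 4.2, -0.6]
grip_width: 0.0147
grip_force: 2.1
```

Call:
send_rows:
  slide:
    - [0,0,0]
    - [0,0,0]
  rotation:
    - [0,0,0]
    - [0,0,0]
  hand: 0.835

```text
t: 7.4
eef_pos: [0.473, -0.2015, 0.1017]
ee_rot: [0.052, 0.999, 0.001, 0.0]
ft_force: [2.1, 5.7, -0.4]
grip_width: 0.0141
grip_force: 3.9
```

```bash
python3 -c "
from h import *
to([.472,-.199,.103])"
```

```text
t 7.4 pos [ 0.473  -0.2015  0.1017] yaw 84.07 tilt [0.0001 0.0015] F [ 2.1  5.7 -0.4] T [ 0.75 -0.27 -0.06] w 14.08 g 3.88 j6 -1.89
units [ 0.024  0.049 -0.026] rot z None
```

Call:
send_rows:
  slide:
    - [0,0.015,0]
    - [0,0,0]
  rotation:
    - [0,0,0]
    - [0,0,0]

```text
t: 7.65
eef_pos: [0.4729, -0.2015, 0.1017]
ee_rot: [0.051, 0.999, 0.0, 0.0]
ft_force: [1.9, 3.0, -2.0]
grip_width: 0.0141
grip_force: 3.8
```

```bash
python3 -c "
from h import *
to([.472,-.199,.103])"
```

```text
t 7.65 pos [ 0.4729 -0.2015  0.1017] yaw 84.11 tilt [0.     0.0001] F [ 1.9  3.  -2. ] T [ 0.4  -0.23 -0.1 ] w 14.07 g 3.83 j6 -1.89
units [ 0.024  0.048 -0.026] rot z None
```

Call:
send_rows:
  slide:
    - [0,0.008,0]
    - [0,0,0]
  rotation:
    - [0,0,0]
    - [0,0,0]
  hand: 0.838

```text
t: 7.9
eef_pos: [0.4729, -0.2015, 0.1017]
ee_rot: [0.051, 0.999, -0.0, -0.0]
ft_force: [0.6, -0.0, -1.8]
grip_width: 0.0137
grip_force: 7.7
```

Call:
send_rows:
  slide:
    - [0,0,0]
    - [0,0,0]
    - [0,0,0]
    - [0,0,0]
  rotation:
    - [0,0,0.5]
    - [0,0,0.7]
    - [0,0,0.7]
    - [0,0,0]

```text
t: 8.4
eef_pos: [0.4728, -0.2017, 0.1017]
ee_rot: [0.127, 0.992, -0.0, -0.0]
ft_force: [0.4, -1.3, -2.3]
grip_width: 0.0138
grip_force: 4.4
```

```bash
python3 -c "
from h import *
to([.472,-.199,.103],9.1)"
```

```text
t 8.4 pos [ 0.4728 -0.2017  0.1017] yaw 75.45 tilt [-0.0004 -0.0009] F [ 0.4 -1.3 -2.3] T [-0.25 -0.02 -0.1 ] w 13.85 g 4.36 j6 -1.74
units [ 0.028  0.049 -0.026] rot z 14.48
```

Call:
send_rows:
  slide:
    - [0,0,0]
    - [0,0,0]
    - [0,0,0]
    - [0,0,0]
    - [0,0,0]
  rotation:
    - [0,0,0.9]
    - [0,0,0.9]
    - [0,0,0.9]
    - [0,0,0.9]
    - [0,0,0]

```text
t: 9.02
eef_pos: [0.4725, -0.2021, 0.1017]
ee_rot: [0.267, 0.964, -0.001, -0.0]
ft_force: [-2.5, -4.2, -1.9]
grip_width: 0.0138
grip_force: 4.9
```

```bash
python3 -c "
from h import *
to([.472,-.199,.103],9.1)"
```

```text
t 9.025 pos [ 0.4725 -0.2021  0.1017] yaw 59.03 tilt [-0.0008 -0.0017] F [-2.5 -4.2 -1.9] T [-0.77  0.25 -0.08] w 13.8 g 4.95 j6 -1.45
units [ 0.041  0.048 -0.025] rot z 10.89
```

Call:
send_rows:
  slide:
    - [0,-0.015,0]
    - [0,-0.004,0]
    - [0,-0.004,0]
    - [0,-0.004,0]
    - [0,0,0]
  rotation:
    - [0,0,0.9]
    - [0,0,0.9]
    - [0,0,0.9]
    - [0,0,0.9]
    - [0,0,0]

```text
t: 9.65
eef_pos: [0.4722, -0.2026, 0.1017]
ee_rot: [0.403, 0.915, -0.0, 0.0]
ft_force: [0.2, -2.8, -3.1]
grip_width: 0.0141
grip_force: 4.6
```

```bash
python3 -c "
from h import *
to([.472,-.199,.103],9.1)"
```

```text
t 9.65 pos [ 0.4722 -0.2026  0.1017] yaw 42.52 tilt [ 0.     -0.0005] F [ 0.2 -2.8 -3.1] T [-0.5   0.02 -0.06] w 14.09 g 4.57 j6 -1.17
units [ 0.056  0.046 -0.025] rot z 7.29
```

Call:
send_rows:
  slide:
    - [0,-0.008,0]
    - [0,-0.004,0]
    - [0,-0.004,0]
    - [0,-0.004,0]
    - [0,0,0]
  rotation:
    - [0,0,0.9]
    - [0,0,0.9]
    - [0,0,0.9]
    - [0,0,0.9]
    - [0,0,0]

```text
t: 10.28
eef_pos: [0.4717, -0.2029, 0.1017]
ee_rot: [0.53, 0.848, 0.0, 0.0]
ft_force: [0.7, -1.4, -3.5]
grip_width: 0.014
grip_force: 4.4
```

```bash
python3 -c "
from h import *
to([.472,-.199,.103],9.1)"
```

```text
t 10.275 pos [ 0.4717 -0.2029  0.1017] yaw 26.03 tilt [0.0006 0.0001] F [ 0.7 -1.4 -3.5] T [-0.31 -0.22 -0.06] w 14.01 g 4.4 j6 -0.88
units [ 0.067  0.039 -0.025] rot z 3.69
```

Call:
send_rows:
  slide:
    - [0,-0.004,0]
    - [0,-0.002,0]
    - [0,-0.002,0]
    - [0,-0.002,0]
    - [0,0,0]
  rotation:
    - [0,0,0.92]
    - [0,0,0.92]
    - [0,0,0.92]
    - [0,0,0.92]
    - [0,0,0]

```text
t: 10.9
eef_pos: [0.4712, -0.203, 0.1018]
ee_rot: [0.648, 0.761, 0.0, 0.0]
ft_force: [2.1, -2.0, -4.0]
grip_width: 0.0137
grip_force: 4.3
```

```bash
python3 -c "
from h import *
to([.472,-.199,.103],9.1)"
```

```text
t 10.9 pos [ 0.4712 -0.203   0.1018] yaw 9.17 tilt [0.0005 0.0001] F [ 2.1 -2.  -4. ] T [-0.21 -0.15 -0.06] w 13.66 g 4.28 j6 -0.59
units [ 0.077  0.029 -0.024] rot z 0.02
```

Call:
send_rows:
  slide:
    - [0,0,0]
    - [0,0,0]
    - [0,0,-0.6]
    - [0,0,-0.7]
    - [0,0,-0.5]
    - [0,0,0]
    - [0,0,0]
    - [0,0,0]
    - [0,0,0]
    - [0,0,0]
    - [0,0,0]
    - [0,0,0]
  rotation:
    - [0,0,0]
    - [0,0,0]
    - [0,0,0]
    - [0,0,-1]
    - [0,0,-1]
    - [0,0,-1]
    - [0,0,-1]
    - [0,0,-1]
    - [0,0,-1]
    - [0,0,-1]
    - [0,0,-1]
    - [0,0,-1]
  hand: 0.25

```text
t: 12.4
eef_pos: [0.4708, -0.2028, 0.1919]
ee_rot: [0.338, 0.941, 0.0, -0.0]
ft_force: [0.4, 0.4, 0.8]
grip_width: 0.0641
grip_force: 0.0
```

```bash
python3 - <<'E'
from h import *
T=dict(np.load("top.npz"))
hsv=cv2.cvtColor(T["color"],cv2.COLOR_RGB2HSV)
m=cv2.inRange(hsv,(10,110,60),(35,255,255)); m2=np.zeros_like(m);m2[208:248,242:284]=m[208:248,242:284]
c=max(cv2.findContours(m2,cv2.RETR_EXTERNAL,cv2.CHAIN_APPROX_NONE)[0],key=cv2.contourArea)
e=cv2.fitEllipse(c);print(e)
K=T["intrinsics"]
def ray(u,v,z):
    d=camR(T)@np.array([(u-K[0,2])/K[0,0],(v-K[1,2])/K[1,1],1]);return T["origin"]+d*(z-T["origin"][2])/d[2]
print("collar ctr",ray(*e[0],.030))
# dark screw blob
g=cv2.cvtColor(T["color"],cv2.COLOR_RGB2HSV)[...,1].astype(int)
sub=g[234:246,254:272];print(sub)
for r in spotter.regions_of("top","screw_end")[:0]: pass
to([.520,.166,.1],55)
E
```

```text
((262.8991394042969, 227.15228271484375), (15.04970932006836, 16.021081924438477), 77.85071563720703)
collar ctr [0.52269519 0.16386496 0.03      ]
[[131 130 129  78  65 129 152 157 160 163 159 156 148  97  73 124 115 119]
 [133 127 128 130 131  83  63 101 120 136 116  72  44 122 121 121 124 129]
 [130 129 128 128 130 132 129 130  74  22  36 100 110 119 130 127 127 129]
 [125 127 126 125 131 135 128 128  77  22  13  95 117 117 130 131 130 127]
 [130 127 129 126 131 130 133 129  92  44  43  98 110 116 130 132 126 130]
 [129 129 129 129 130 132 130 133 122 110 110 126 129 129 130 128 127 126]
 [131 131 128 131 130 129 132 131 135 129 129 129 132 124 130 127 129 129]
 [127 129 129 123 131 131 129 124 127 124 130 129 130 129 131 125 131 136]
 [126 129 125 132 129 130 128 131 129 125 128 127 126 125 131 129 129 127]
 [125 125 129 131 129 128 134 128 130 130 126 130 131 129 130 128 132 130]
 [124 124 127 126 126 129 128 126 126 128 126 128 132 131 128 132 125 128]
 [125 128 128 131 129 128 124 130 127 129 129 130 130 130 131 128 132 132]]
t 12.45 pos [ 0.4708 -0.2028  0.192 ] yaw 50.57 tilt [0.     0.0004] F [0.7 1.  0.3] T [-0.03  0.01 -0.01] w 63.9 g 0.0 j6 -1.31
units [3.925 6.322 1.842] rot z -0.97
```

Call:
send_rows:
  slide:
    - [0.55,0.9,0]
    - [0.55,0.9,0]
    - [0.55,0.9,0]
    - [0.55,0.9,0]
    - [0.55,0.9,0]
    - [0.55,0.9,0.4]
    - [0.55,0.9,0.6]
    - [0,0,0.7]
    - [0,0,0.5]
    - [0,0,0]
  rotation:
    - [0,0,0]
    - [0,0,0]
    - [0,0,0]
    - [0,0,0]
    - [0,0,0]
    - [0,0,0]
    - [0,0,0]
    - [0,0,-0.95]
    - [0,0,0]
    - [0,0,0]
  hand: 0.2

```text
t: 13.7
eef_pos: [0.5226, 0.1621, 0.0802]
ee_rot: [0.304, 0.953, -0.001, -0.002]
ft_force: [0.3, -0.3, 0.0]
grip_width: 0.0684
grip_force: 0.0
```

```bash
python3 - <<'E'
from h import *
T=dict(np.load("top.npz"))
K=T["intrinsics"]
def ray(u,v,z):
    d=camR(T)@np.array([(u-K[0,2])/K[0,0],(v-K[1,2])/K[1,1],1]);return T["origin"]+d*(z-T["origin"][2])/d[2]
a=ray(262.9,227.15,.03);b=ray(263.5,237,.018);print(a,b,np.degrees(np.arctan2(b[1]-a[1],b[0]-a[0])))
to([.5225,.163,.026],55)
s=snap("side");u,v=312,270
cv2.imwrite("pics/grasp.png",cv2.resize(s["color"][v-40:v+40,u-40:u+40,::-1],(500,500),interpolation=cv2.INTER_CUBIC))
E
```

```text
[0.52270144 0.16386264 0.03      ] [0.49526588 0.16386677 0.018     ] 179.99137317728585
t 13.7 pos [0.5226 0.1621 0.0802] yaw 54.64 tilt [-0.0046 -0.0011] F [ 0.3 -0.3  0. ] T [ 0.01 -0.01 -0.04] w 68.37 g 0.0 j6 -0.67
units [0.009 0.016 1.084] rot z -0.08
```

View pics/grasp.png

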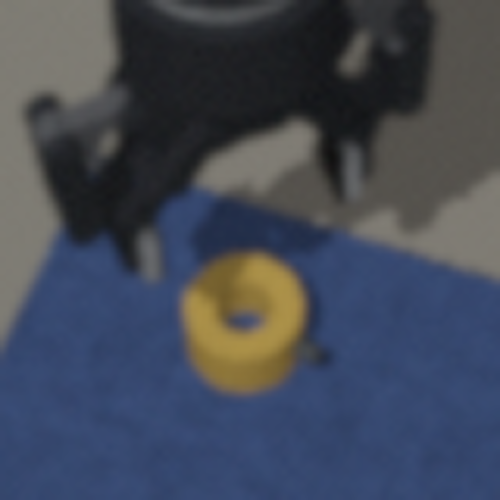

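Call:
send_rows:
  slide:
    - [0,0,0.4]
    - [0,0,0.5]
    - [0,0,0.4]
    - [0,0,0.14]
    - [0,0,0]
  rotation:
    - [0,0,0]
    - [0,0,0]
    - [0,0,0]
    - [0,0,0]
    - [0,0,0]

```text
t: 14.38
eef_pos: [0.5248, 0.1623, 0.0107]
ee_rot: [0.304, 0.953, 0.0, 0.001]
ft_force: [0.5, -0.8, 0.8]
grip_width: 0.0688
grip_force: 0.0
```

Call:
send_rows:
  slide:
    - [0,0,0]
    - [0,0,0]
    - [0,0,0]
    - [0,0,0]
    - [0,0,0]
  rotation:
    - [0,0,0]
    - [0,0,0]
    - [0,0,0]
    - [0,0,0]
    - [0,0,0]
  hand: 0.49

```text
t: 15.0
eef_pos: [0.5251, 0.1625, 0.011]
ee_rot: [0.304, 0.953, 0.001, 0.001]
ft_force: [-0.3, -0.7, 6.7]
grip_width: 0.044
grip_force: 8.5
```

Call:
send_rows:
  slide:
    - [0,0,0]
    - [0,0,0]
    - [0,0,0]
    - [0,0,0]
    - [0,0,0]
    - [0,0,0]
    - [0,0,0]
    - [0,0,0]
    - [0,0,0]
    - [0,0,0]
    - [0,0,0]
    - [0,0,0]
  rotation:
    - [0,0,0]
    - [0,0,-0.9]
    - [0,0,-1]
    - [0,0,-1]
    - [0,0,-1]
    - [0,0,-1]
    - [0,0,-1]
    - [0,0,-1]
    - [0,0,-1]
    - [0,0,-1]
    - [0,0,-1]
    - [0,0,-1]
  hand: 0.4

```text
t: 16.5
eef_pos: [0.5238, 0.1622, 0.0095]
ee_rot: [-0.128, 0.992, -0.0, -0.0]
ft_force: [-0.1, -0.1, -0.1]
grip_width: 0.0514
grip_force: 0.0
```

Call:
send_rows:
  slide:
    - [0,0,0]
    - [0,0,0]
    - [0,0,0]
    - [0,0,0]
    - [0,0,0]
    - [0,0,0]
    - [0,0,0]
  rotation:
    - [0,0,-1]
    - [0,0,-1]
    - [0,0,-1]
    - [0,0,-1]
    - [0,0,-1]
    - [0,0,-0.5]
    - [0,0,0]

```text
t: 17.38
eef_pos: [0.5239, 0.1622, 0.0096]
ee_rot: [-0.34, 0.94, 0.0, -0.0]
ft_force: [0.4, -0.5, -0.0]
grip_width: 0.0512
grip_force: 0.0
```

```bash
python3 -c "
from h import *
to([.525,.1625,.009],130)"
```

```text
t 17.375 pos [0.5239 0.1622 0.0096] yaw 129.78 tilt [-0.0006 -0.0001] F [ 0.4 -0.5 -0. ] T [-0.01  0.02  0.04] w 51.19 g 0.0 j6 -1.99
units [-0.02  -0.01   0.012] rot z -0.05
```

Call:
send_rows:
  slide:
    - [0,0,0]
    - [0,0,0]
    - [0,0,0]
    - [0,0,0]
  rotation:
    - [0,0,0]
    - [0,0,0]
    - [0,0,0]
    - [0,0,0]
  hand: 0.49

```text
t: 17.88
eef_pos: [0.5239, 0.1623, 0.0098]
ee_rot: [-0.34, 0.94, 0.0, -0.0]
ft_force: [-1.0, 0.3, 1.0]
grip_width: 0.0439
grip_force: 7.6
```

Call:
send_rows:
  slide:
    - [0,0,0]
    - [0,0,0]
    - [0,0,0]
    - [0,0,0]
    - [0,0,0]
    - [0,0,0]
    - [0,0,0]
    - [0,0,0]
    - [0,0,0]
    - [0,0,0]
    - [0,0,0]
  rotation:
    - [0,0,0]
    - [0,0,0.7]
    - [0,0,1]
    - [0,0,1]
    - [0,0,1]
    - [0,0,1]
    - [0,0,1]
    - [0,0,1]
    - [0,0,1]
    - [0,0,1]
    - [0,0,0]
  hand: 0.4

```text
t: 19.25
eef_pos: [0.5245, 0.1622, 0.0098]
ee_rot: [0.0, 1.0, 0.0, 0.0]
ft_force: [0.3, -0.1, -0.2]
grip_width: 0.0512
grip_force: 0.0
```

Call:
send_rows:
  slide:
    - [0,0,0]
    - [0,0,0]
    - [0,0,0]
    - [0,0,0]
    - [0,0,0]
  rotation:
    - [0,0,0]
    - [0,0,0]
    - [0,0,0]
    - [0,0,0]
    - [0,0,0]
  hand: 0.6
  grip_force: 40

```text
t: 19.88
eef_pos: [0.5245, 0.1623, 0.0101]
ee_rot: [0.001, 1.0, 0.0, 0.0]
ft_force: [0.3, -0.6, 5.2]
grip_width: 0.0423
grip_force: 41.2
```

```bash
python3 -c "
from h import *
to([.525,.1625,.009],90)"
```

```text
t 19.875 pos [0.5245 0.1623 0.0101] yaw 89.94 tilt [0.0008 0.0002] F [ 0.3 -0.6  5.2] T [-0.04  0.03  0.11] w 42.31 g 41.18 j6 -1.29
units [-0.01   0.004  0.022] rot z -0.01
```

Call:
send_rows:
  slide:
    - [0,0,-0.5]
    - [0,0,-0.9]
    - [0,0,-0.9]
    - [0,0,-0.9]
    - [0.13,-0.9,-0.4]
    - [0.13,-0.9,0]
    - [0.13,-0.9,0]
    - [0.13,-0.9,0]
    - [0.13,-0.9,0]
    - [0.13,-0.9,0]
    - [0.13,-0.9,0]
    - [0.13,-0.9,0]
  rotation:
    - [0,0,0]
    - [0,0,0]
    - [0,0,0]
    - [0,0,0]
    - [0,0,0]
    - [0,0,0]
    - [0,0,0]
    - [0,0,0]
    - [0,0,0]
    - [0,0,0]
    - [0,0,0]
    - [0,0,0]

```text
t: 21.38
eef_pos: [0.4707, -0.1987, 0.1887]
ee_rot: [0.001, 1.0, 0.001, -0.001]
ft_force: [0.5, 0.5, -1.7]
grip_width: 0.0423
grip_force: 41.4
```

Call:
send_rows:
  slide:
    - [0,0,0]
    - [0,0,0]
  rotation:
    - [0,0,-0.9]
    - [0,0,-0.9]

```text
t: 21.62
eef_pos: [0.4708, -0.1981, 0.1885]
ee_rot: [-0.072, 0.997, 0.001, -0.001]
ft_force: [1.1, 0.6, -2.1]
grip_width: 0.0423
grip_force: 41.5
```

```bash
python3 - <<'E'
from h import *
to([.4711,-.2013,.16],99.1)
s=snap("side")
for o in ("screw_end","collar"):
  for r in spotter.find_in("side",o)[:5]: print(o,np.round(r["centre"],3),round(r["conf"],2),np.round(proj(s,r["centre"])))
st=robot.state();u,v=np.round(proj(s,np.array(st["eef_pos"]))).astype(int);print(u,v)
np.savez("held.npz",**s)
cv2.imwrite("pics/held.png",cv2.resize(s["color"][v-30:v+40,u-40:u+40,::-1],(640,560),interpolation=cv2.INTER_CUBIC))
E
```

```text
t 21.625 pos [ 0.4708 -0.1981  0.1885] yaw 98.22 tilt [-0.0024  0.0014] F [ 1.1  0.6 -2.1] T [-0.04  0.01  0.03] w 42.32 g 41.53 j6 -2.14
units [ 0.002 -0.066  0.57 ] rot z -0.19
screw_end [0.685 0.262 0.026] 0.92 [230. 281.]
screw_end [0.46  0.368 0.027] 0.74 [285. 372.]
screw_end [0.58  0.344 0.027] 0.69 [245. 333.]
screw_end [ 0.459 -0.186  0.199] 0.46 [405. 144.]
collar [0.583 0.347 0.023] 0.73 [243. 334.]
collar [ 0.454 -0.189  0.199] 0.64 [407. 144.]
collar [0.458 0.369 0.027] 0.64 [286. 373.]
401 143
```

View pics/held.png

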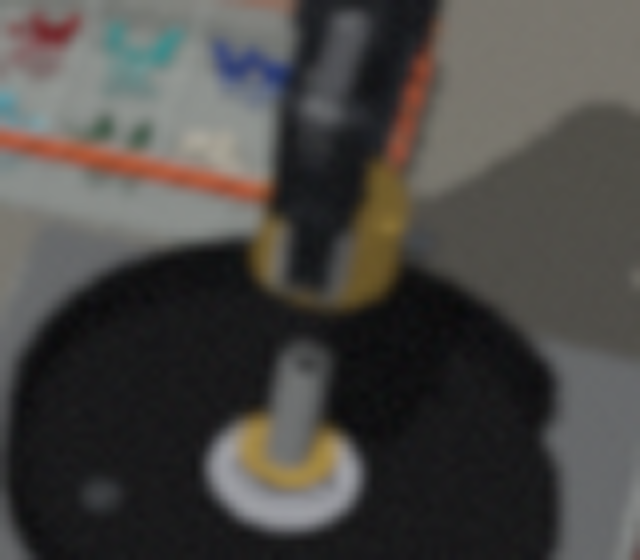

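```bash
python3 - <<'E'
from h import *
S=dict(np.load("held.npz"))
c0=np.array([.4708,-.1981,.1825])
th=np.radians(np.arange(0,360,3))
cyl=np.vstack([c0+np.c_[.022*np.cos(th),.022*np.sin(th),0*th+z] for z in (0,.026)])
q=proj(S,cyl); print("proj cyl right",q[:,0].max(),"bottom",q[:,1].max(),"left",q[:,0].min())
hsv=cv2.cvtColor(S["color"],cv2.COLOR_RGB2HSV)
m=cv2.inRange(hsv,(15,120,50),(32,255,255))[128:154,388:420]
v,u=np.nonzero(m);print("seen right",u.max()+388.5,"bottom",v.max()+128.5,"left",u.min()+387.5)
for a in range(170,206,5):
    d=np.array([np.cos(np.radians(a)),np.sin(np.radians(a)),0]);print(a,proj(S,c0+d*.027+[0,0,.014]).round(1),proj(S,c0+d*.032+[0,0,.014]).round(1))
sub=S["color"][136:152,408:422].astype(int).sum(2)//3;print(sub)
E
```

```text
proj cyl right 411.83539335847615 bottom 150.83012961832117 left 392.3002182367891
seen right 411.5 bottom 151.5 left 391.5
170 [411.4 145.2] [413.2 146.1]
175 [411.9 144.7] [413.8 145.5]
180 [412.3 144.1] [414.2 144.8]
185 [412.6 143.6] [414.6 144.1]
190 [412.9 143. ] [414.9 143.4]
195 [413.  142.3] [415.1 142.7]
200 [413.1 141.7] [415.1 141.9]
205 [413.1 141.1] [415.1 141.2]
[[ 80  82  84  87  99 106 110 108 102  95  86  80  78  75]
 [ 80  82  84  85  92  95  95  94  85  80  77  76  78  76]
 [ 81  82  83  84  84  81  81  80  77  76  77  76  76  77]
 [ 84  87  86  83  80  78  77  76  77  77  76  76  77  77]
 [ 88  93  91  85  78  75  75  76  77  77  76  76  75  77]
 [ 90  98  93  84  75  72  74  74  76  77  77  76  76  76]
 [ 82  84  81  75  71  70  71  71  75  76  76  76  77  77]
 [ 78  76  72  68  68  70  72  72  74  77  76  77  76  77]
 [ 76  74  65  57  59  63  68  71  74  76  77  75  76  77]
 [ 76  72  60  50  51  55  63  71  74  76  77  76  76  76]
 [ 76  67  51  34  33  41  53  62  67  72  76  76  76  76]
 [ 73  62  42  24  18  23  31  42  51  60  68  74  74  76]
 [ 67  51  30  17  15  18  18  22  29  39  54  65  71  76]
 [ 55  35  21  14  13  16  15  15  15  20  31  46  59  69]
 [ 35  24  14  18  15  12  13  15  13  16  18  25  40  54]
 [ 19  15  13  16  15  15  12  15  13  12  10  17  21  31]]
```

The side view shows the collar held upright above the spindle. Its screw is faintly visible at crop (430,245), pixel (414,143), which matches about 188°, so it faces front. Now I align and approach.

Call:
send_rows:
  slide:
    - [0,-0.066,0.3]
    - [0,0,0.4]
    - [0,0,0.23]
    - [0,0,0]
    - [0,0,0]
  rotation:
    - [0,0,-0.19]
    - [0,0,0]
    - [0,0,0]
    - [0,0,0]
    - [0,0,0]

```text
t: 22.4
eef_pos: [0.4726, -0.2011, 0.1436]
ee_rot: [-0.079, 0.997, -0.0, 0.0]
ft_force: [-0.3, -0.3, -1.8]
grip_width: 0.0421
grip_force: 41.5
```

```bash
python3 -c "
from h import *
to([.4713,-.2013,.138],99.1)"
```

```text
t 22.4 pos [ 0.4726 -0.2011  0.1436] yaw 99.06 tilt [ 0.0008 -0.0003] F [-0.3 -0.3 -1.8] T [-0.02 -0.02 -0.01] w 42.15 g 41.54 j6 -2.15
units [0.026 0.    0.112] rot z -0.01
```

Call:
send_rows:
  slide:
    - [0.026,0,0.06]
    - [0,0,0.06]
    - [0,0,0]
  rotation:
    - [0,0,0]
    - [0,0,0]
    - [0,0,0]

```text
t: 22.78
eef_pos: [0.4708, -0.2011, 0.1372]
ee_rot: [-0.079, 0.997, 0.0, -0.0]
ft_force: [0.3, -0.0, -1.1]
grip_width: 0.0424
grip_force: 41.6
```

Call:
send_rows:
  slide:
    - [0,0,0.05]
    - [0,0,0]
  rotation:
    - [0,0,0]
    - [0,0,0]

```text
t: 23.02
eef_pos: [0.4708, -0.2011, 0.1346]
ee_rot: [-0.079, 0.997, 0.0, -0.0]
ft_force: [0.2, -0.0, -2.0]
grip_width: 0.042
grip_force: 41.5
```

```bash
python3 -c "
from h import *
to([.4713,-.2013,.098],99.1)"
```

```text
t 23.025 pos [ 0.4708 -0.2011  0.1346] yaw 99.05 tilt [-0.0003  0.0002] F [ 0.2 -0.  -2. ] T [-0.04  0.01 -0.06] w 41.98 g 41.55 j6 -2.16
units [-0.009 -0.006  0.732] rot z -0.01
```

Call:
send_rows:
  slide:
    - [0,0,0.05]
    - [0,0,0.05]
    - [0,0,0]
  rotation:
    - [0,0,0]
    - [0,0,0]
    - [0,0,0]

```text
t: 23.4
eef_pos: [0.4707, -0.2011, 0.1295]
ee_rot: [-0.079, 0.997, 0.0, -0.0]
ft_force: [-0.1, -0.4, -2.9]
grip_width: 0.0422
grip_force: 41.5
```

Call:
send_rows:
  slide:
    - [0,0,0.05]
    - [0,0,0.05]
    - [0,0,0]
  rotation:
    - [0,0,0]
    - [0,0,0]
    - [0,0,0]

```text
t: 23.78
eef_pos: [0.4707, -0.2011, 0.1245]
ee_rot: [-0.079, 0.997, 0.0, -0.0]
ft_force: [0.4, -0.0, -1.4]
grip_width: 0.0424
grip_force: 41.5
```

```bash
python3 -c "
from h import *
to([.4713,-.2013,.098],99.1)"
```

```text
t 23.775 pos [ 0.4707 -0.2011  0.1245] yaw 99.05 tilt [-0.0005  0.0003] F [ 0.4 -0.  -1.4] T [ 0.05 -0.03  0.01] w 42.37 g 41.55 j6 -2.16
units [-0.01  -0.006  0.531] rot z -0.01
```

Call:
send_rows:
  slide:
    - [0,0,0.05]
    - [0,0,0.05]
    - [0,0,0]
  rotation:
    - [0,0,0]
    - [0,0,0]
    - [0,0,0]

```text
t: 24.15
eef_pos: [0.4707, -0.201, 0.1195]
ee_rot: [-0.079, 0.997, 0.0, -0.0]
ft_force: [-0.6, 1.1, -1.4]
grip_width: 0.0421
grip_force: 41.5
```

Call:
send_rows:
  slide:
    - [0,0,0.05]
    - [0,0,0.05]
    - [0,0,0]
  rotation:
    - [0,0,0]
    - [0,0,0]
    - [0,0,0]

```text
t: 24.52
eef_pos: [0.4707, -0.201, 0.1145]
ee_rot: [-0.079, 0.997, 0.0, -0.0]
ft_force: [0.7, 0.3, -1.6]
grip_width: 0.0424
grip_force: 41.6
```

Call:
send_rows:
  slide:
    - [0,0,0.05]
    - [0,0,0.05]
    - [0,0,0]
  rotation:
    - [0,0,0]
    - [0,0,0]
    - [0,0,0]

```text
t: 24.9
eef_pos: [0.4707, -0.201, 0.1095]
ee_rot: [-0.079, 0.997, 0.0, -0.0]
ft_force: [-0.8, -0.4, -1.0]
grip_width: 0.0422
grip_force: 41.6
```

```bash
python3 -c "
from h import *
to([.4713,-.2013,.098],99.1)"
```

```text
t 24.9 pos [ 0.4707 -0.201   0.1095] yaw 99.05 tilt [-0.0005  0.0003] F [-0.8 -0.4 -1. ] T [ 0.02  0.03 -0.02] w 42.19 g 41.55 j6 -2.16
units [-0.01  -0.007  0.23 ] rot z -0.01
```

Call:
send_rows:
  slide:
    - [0,0,0.06]
    - [0,0,0.06]
    - [0,0,0]
  rotation:
    - [0,0,0]
    - [0,0,0]
    - [0,0,0]

```text
t: 25.28
eef_pos: [0.4707, -0.201, 0.1034]
ee_rot: [-0.079, 0.997, 0.0, -0.0]
ft_force: [0.3, -0.1, -1.7]
grip_width: 0.0422
grip_force: 41.5
```

Call:
send_rows:
  slide:
    - [0,0,0.03]
    - [0,0,0]
  rotation:
    - [0,0,0]
    - [0,0,0]

```text
t: 25.52
eef_pos: [0.4709, -0.2011, 0.1022]
ee_rot: [-0.079, 0.997, 0.0, -0.0]
ft_force: [1.1, -0.7, -1.6]
grip_width: 0.0422
grip_force: 41.5
```

Call:
send_rows:
  slide:
    - [0,0,0.02]
    - [0,0,0]
  rotation:
    - [0,0,0]
    - [0,0,0]

```text
t: 25.78
eef_pos: [0.4709, -0.2011, 0.1012]
ee_rot: [-0.079, 0.997, 0.0, -0.0]
ft_force: [-0.6, -0.1, -1.5]
grip_width: 0.0424
grip_force: 41.6
```

Call:
send_rows:
  slide:
    - [0,0,0.02]
    - [0,0,0]
  rotation:
    - [0,0,0]
    - [0,0,0]

```text
t: 26.02
eef_pos: [0.471, -0.2011, 0.1008]
ee_rot: [-0.079, 0.997, -0.0, 0.0]
ft_force: [-1.0, -0.1, 3.2]
grip_width: 0.0423
grip_force: 42.0
```

Call:
send_rows:
  slide:
    - [0,0,0.02]
    - [0,0,0]
  rotation:
    - [0,0,0]
    - [0,0,0]

```text
t: 26.28
eef_pos: [0.471, -0.2012, 0.0995]
ee_rot: [-0.079, 0.997, -0.0, 0.0]
ft_force: [-1.3, 0.7, 4.5]
grip_width: 0.0424
grip_force: 42.1
```

Call:
send_rows:
  slide:
    - [0,0,0.02]
    - [0,0,0]
  rotation:
    - [0,0,0]
    - [0,0,0]

```text
t: 26.52
eef_pos: [0.471, -0.2012, 0.0985]
ee_rot: [-0.079, 0.997, 0.0, 0.0]
ft_force: [-2.2, 1.0, 6.1]
grip_width: 0.0423
grip_force: 42.2
```

Call:
send_rows:
  slide:
    - [0,0,0.02]
    - [0,0,0]
  rotation:
    - [0,0,0]
    - [0,0,0]

```text
t: 26.78
eef_pos: [0.471, -0.2012, 0.0981]
ee_rot: [-0.079, 0.997, -0.0, 0.0]
ft_force: [-2.7, 1.4, 10.1]
grip_width: 0.042
grip_force: 42.7
```

Call:
send_rows:
  slide:
    - [0,0,0.01]
    - [0,0,0]
    - [0,0,0]
  rotation:
    - [0,0,0]
    - [0,0,0]
    - [0,0,0]

```text
t: 27.15
eef_pos: [0.471, -0.2012, 0.098]
ee_rot: [-0.079, 0.997, -0.0, 0.0]
ft_force: [-3.9, 2.0, 12.7]
grip_width: 0.0422
grip_force: 43.1
```

```bash
python3 - <<'E'
from h import *
to([.4711,-.2013,.098],99.1)
s=snap("side");u,v=396,165
cv2.imwrite("pics/down.png",cv2.resize(s["color"][v-35:v+35,u-40:u+40,::-1],(640,560),interpolation=cv2.INTER_CUBIC))
E
```

```text
t 27.15 pos [ 0.471  -0.2012  0.098 ] yaw 99.05 tilt [ 0.0007 -0.0002] F [-3.9  2.  12.7] T [ 0.4   0.69 -0.02] w 42.19 g 43.08 j6 -2.16
units [-0.001 -0.003  0.001] rot z -0.01
```

View pics/down.png

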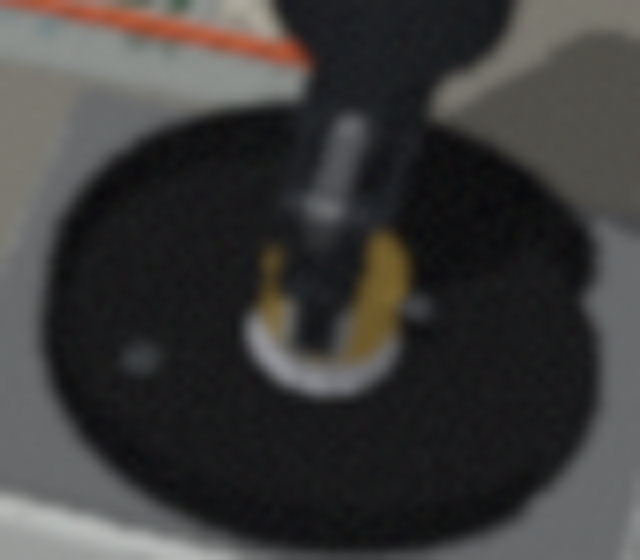

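The collar is seated at the boss, and its screw at crop (420,310) faces the pan's opening. The tool stopped 2.8 mm below first contact with about 14 N on the washer, so I hand in.

```bash
python3 -c "
from h import *
print(robot.close_job())"
```

```text
the job is handed in; nothing more can be done
None
```

The job is handed in at about 27 s: the collar is over the spindle with its set screw facing front on the flat, still gripped and held down against the washer's stop with about 14 N. The hand-in gave no verdict.

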